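# Prop open the crimper's dial guard and run the dial up to its stop

## Task

On the hose crimper's dial unit, lift the clear sprung flip guard by its red tab, up and back past upright until its stay drops in behind the catch, then ease it down on to the stay and let go, so that it stands propped open; do not let it drop or lean hard on the stay. Then turn the black dial clockwise until you feel it come up snug against its end stop, without forcing it, and leave it there. Leave the guard propped and the loose parts on the bench where they are.

Things in the scene. Friction and masses are not known exactly. Their poses are not given: they have to be found in the camera images.
- console: Grey dial unit, bolted down, 305 mm deep (x), 290 wide (y). Origin: on the bench straight below the dial's axis; front (-x) faces the robot, front face 55 mm before the origin. Deck 75 mm above the bench; cheeks along both sides (inner faces 238 mm apart) 93 mm high; behind the deck, from x = 115 to 250 mm, the rear housing, 112 mm high.
- hinge_line (a point): Middle of the guard's hinge line (along the unit's y) at the front top edge of the rear housing: 115 mm behind the dial's axis, 118 mm above the bench. Axes as the unit's.
- guard (a joint): Opening angle of the flip guard, rad: 0 closed (level), 1.57 upright, end stop 1.92. A spring and its weight always close it, about 1 to 2 N at the tab. Clear panel in an aluminium frame, 165 mm from hinge to front edge, 250 wide, 6 thick, 0.2 kg.
- guard_grip (a point): Grip point on the red pull tab, 195 mm from the hinge line, mid-thickness. The tab sticks out 42 mm from the middle of the guard's front edge, 26 mm wide (unit's y), 8 thick; this point is 30 mm out from that edge. Pinched across its width, the tab can turn between the fingers as the guard swings. Turns with the guard; closed, its axes are the unit's.
- stay: Steel stay 100 mm long with red rubber foot, pinned (origin) to the guard's left edge, 65 mm from the hinge. As the guard rises the foot drags back along a rail on the left cheek and drops behind a catch tooth. The tooth's place varies, not given: it stands at 1.45 to 1.75 rad; from 1.84 up the foot is past it. Lowered on to it, the pull at the tab vanishes. It bends over 40 N (8 N at the tab).
- dial (a joint): Dial angle, rad, growing clockwise seen from above. Starts at 0 to 0.35; the end stop is met 0.5 to 1.4 rad further on: it is set anew each time, so it must be felt. Drags evenly with about 0.12 N m and stays where it is left; at the stop the resistance rises steeply.
- dial_grip (a point): On the dial's vertical axis at grip height, 107 mm above the bench (5 mm below the bar's top). The grip is a black upright bar 50 mm long, 13 thick, from 83 to 112 mm above the bench, on a round skirt of 64 mm diameter. Turns with the dial: x axis along the bar, -x to the end with the white pointer line.
- bezel: Flat aluminium graduated ring, 96 mm across, on the deck under the dial; fixed. Origin: on the bench below the dial's axis. The dial's end stop, a sprung bumper, is inside it out of sight: it gives a little (about 4 N m per rad) and is damaged by more than about 0.5 N m beyond the dial's drag.
- ferrule: Loose brass hose ferrule, 28 mm diameter, 40 tall, standing beside the unit's left side. Bystander. Origin: underside.
- adapter: Loose steel adapter, 32 mm diameter, 36 tall, standing beside the unit's right side. Bystander. Origin: underside.
- die_ring: Loose dark steel die ring, 60 mm outer, 32 inner diameter, 22 tall, lying on top of the rear housing. Bystander. Origin: underside.
- carton: Loose cardboard carton 75 x 55 x 85 mm on the bench to the right. Bystander. Origin: underside.
- tape_roll: Loose roll of packing tape, 100 mm across, 48 tall, lying on the bench to the left. Bystander. Origin: underside.
- part_bin: Loose blue parts bin 150 x 100 x 70 mm on the bench to the left. Bystander. Origin: underside.
- wrench: Loose wrench lying on the bench to the right. Bystander.

How it is judged:
By the outcome, as a careful person would: the job done as asked, in the order asked, and still so for the second after the job is handed in, with the robot touching nothing.
It also fails if it takes over 72 s, if anything falls off the work surface, if the arm or the gripper's body presses on something with over 40 N, if the wrist force passes 120 N, or if a joint passes its speed limit or range.

## Robot

A 6-joint arm with a two-finger parallel gripper is mounted at the origin on the work surface. World frame = base frame: x ahead of the robot, y to its left, z up, the work surface at z = 0. Lengths are in m, angles in rad, forces in N, time in s.
With the tool pointing down it reaches from about 0.375 to 0.975 m from the base axis. Payload 3.8 kg.
Tool frame: the origin (TCP) lies midway between the tips of the shut fingers; the grasp point (between the pads) lies 19 mm behind it; z points along the fingers, y is the direction in which the jaws open and shut (so a half turn about z gives the same grasp; the last joint's range is limited). The gripper opens to 85 mm and grips with 20 to 120 N. Pads are 22 mm wide; open, the fingers measure 114 mm over their backs; the gripper's body (76 mm by 85 mm) begins 54 mm behind the grasp point. The pads swing forward as they close: fully open they stand 13 mm farther back than shut.
Start: joints at [-1.376, 0.264, 1.604, -0, 1.274, -0.037], TCP at [0.155, -0.657, 0.231] pointing down, gripper open.
Joint ranges: [-2.63, 2.63], [-0.94, 2.18], [0.31, 2.57], [-1.31, 4.45], [0, 2.66], [-2.55, 2.55]. Speed limits (rad/s): [2.57, 2.57, 3.14, 3.14, 3.14, 3.14].

## Interface

Orientations are given as a rotation vector (axis times angle).
In Python, from workcell import bot gives the robot as it stands.
- The arm moves only by the tool arm_command, never from a script. Its argument "targets" is text: rows parted by semicolons, each of 7 numbers parted by spaces: the shift along the tool's x, y, z in mm, then the turn, a rotation vector about the tool's x, y, z in degrees, then the opening, from 0 (shut) to 1 (fully open). A call has 1 to 10 rows; each row is the pose to reach, as a shift and turn from the pose commanded when the call began, along the tool's axes at that moment; what a row does not reach only later rows make up. A row lasts 1/12 s, in which the tool goes at most 41.7 mm and 7.16 degrees, less where a joint would pass 70% of its speed; a pose out of reach is approached as far as the arm can. A call with a gripper value outside its range is refused whole. The fingers move at their own pace and stop on an object; "newtons" is the grip in N (left out, the last holds). Time passes only in rows, so rows that repeat a pose let the fingers close. It gives the time, the measured TCP pose, the force and the opening at its end, in the units of the state.
- bot.read_state(): the state, without advancing time (a new reading comes with each control period).
- bot.read_camera(name): name is "scene" or "top" or "wrist"; returns (picture, depth): 400x640x3 uint8, blue, green, red; 400x640 float32, m along the optical axis (not along the pixel's ray), 0 where there is no reading.
- bot.camera_params(name): a dict with "fov_y" (degrees; the focal length in pixels is half the picture's height over the tangent of half this angle, whatever the lens; pixels are square), "cx", "cy" (the principal point, pixels), "k1" (the pictures are not rectified: a ray, as slopes to the right and down, at radius r is drawn at 1 + k1 r^2 times it, then the intrinsics apply), "xyz" and "rotation" of the camera in the world; the wrist camera has in their place "T_tool_cam" (4x4, takes a point from camera to tool coordinates, whose origin is the TCP and whose axes are the flange's). Camera axes: x right, y up, looking along -z (the intrinsics and any distortion apply to the point x, -y, -z); pixel columns grow to the right and rows downward; lengths in m; the calibration is good to about 2 mm. A picture is of the moment at which its call begins: read the wrist's pose just before it. camera_params takes no time and is no camera call.
- bot.finish_job(): hands the job in, once; it reports no verdict.
The state is a dict: "time": time; "q": joint angles; "joint_vel": joint speeds; "joint_torque": joint torques, N m; "tool_pos": TCP position; "tcp_rot": TCP orientation; "wrist_force": force on the tool from outside, world axes, zero at the start; "torque": the same for the moment, N m; "width": opening from 0.0 (shut) to 1.0 (fully open).
Only numpy, scipy, OpenCV 4.12 (cv2) and the standard library are available. Lean on these libraries where they do the work, as an engineer would, in place of code of your own. Each camera call takes 0.05 s, during which the arm holds its last target.

## Working session

There is one attempt and no reset: what is moved stays moved. The work goes in short steps, Python scripts to look and compute and a tool call to move; the robot and the scene stay as the last step left them, time stands still between calls to the robot, and variables do not carry over. Pictures are saved under pics/ and viewed, and the job is handed in when it is done.

Besides the shell and the picture viewer there is one more tool, called after "Emit:" as a command line: name --argument value ..., lists and objects as JSON in quotes. arm_command: Moves the arm, as the interface text tells. Its arguments: {"type":"object","properties":{"targets":{"type":"string"},"newtons":{"type":"number"}},"required":["targets"]}

```bash
ls; mkdir -p pics; python3 - <<'E'
from workcell import bot
import cv2,numpy as np
print(bot.read_state())
for n in("scene","top","wrist"):
    p=bot.camera_params(n);print(n,p)
    im,d=bot.read_camera(n);cv2.imwrite(f"pics/{n}0.png",im);np.save(f"pics/{n}0.npy",d)
E
```

```text
pics
{'time': 0.0, 'q': array([-1.37590002e+00,  2.64757672e-01,  1.60538844e+00, -2.33372884e-05,
        1.27370081e+00, -3.69161991e-02]), 'joint_vel': array([-0.00106466, -0.00021692, -0.00081221, -0.00050796, -0.0008547 ,
        0.00198395]), 'joint_torque': array([-7.14300004e-04, -5.15111732e+01, -3.67309964e+01,  5.58386796e-05,
        1.28647467e-02,  3.46294462e-05]), 'tool_pos': array([ 0.15491258, -0.65622401,  0.22995119]), 'tcp_rot': array([-3.11828211e+00, -3.63066492e-01,  3.14118530e-04]), 'wrist_force': array([-0.39121894,  0.88333306,  0.41701302]), 'torque': array([-0.02634223,  0.02485883,  0.031856  ]), 'width': 1.0019794442168486}
scene {'fov_y': 51.19031244311019, 'cx': 317.98050045345707, 'cy': 198.69291554918865, 'k1': -0.041365282397316176, 'xyz': array([1.37046712, 0.06426108, 1.11907264]), 'rotation': array([0.49702855, 0.54844945, 1.58406736])}
top {'fov_y': 56.149634549187255, 'cx': 316.50954259107687, 'cy': 196.7215683782487, 'k1': -0.08843031247236093, 'xyz': array([ 0.48123538, -0.00688105,  1.30201175]), 'rotation': array([ 0.04758338, -0.06720338, -1.58138493])}
wrist {'fov_y': 63.4646155955173, 'cx': 313.29376333948653, 'cy': 198.9859884261113, 'k1': 0.021920961517376717, 'T_tool_cam': array([[-1.24829267e-04,  9.62687988e-01,  2.70613789e-01,
         6.77704870e-02],
       [ 9.99999793e-01,  2.91068358e-04, -5.74171667e-04,
         3.44892329e-04],
       [-6.31515278e-04,  2.70613661e-01, -9.62687825e-01,
        -1.42436962e-01],
       [ 0.00000000e+00,  0.00000000e+00,  0.00000000e+00,
         1.00000000e+00]])}
```

View pics/scene0.png

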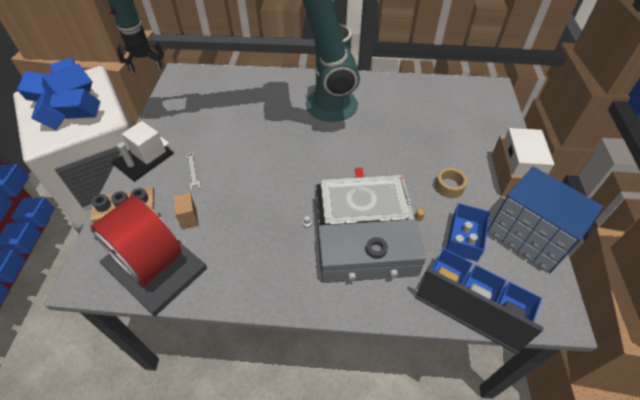

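View pics/top0.png

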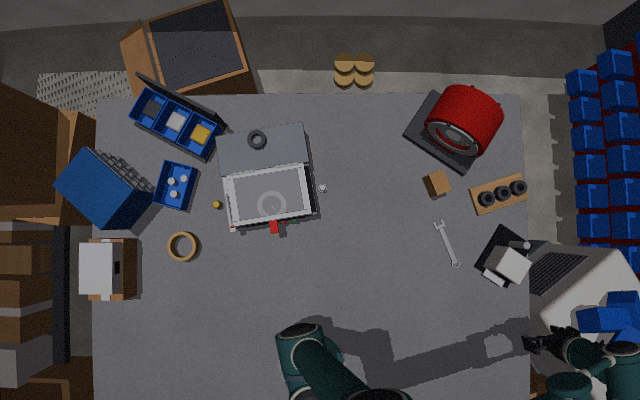

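View pics/wrist0.png

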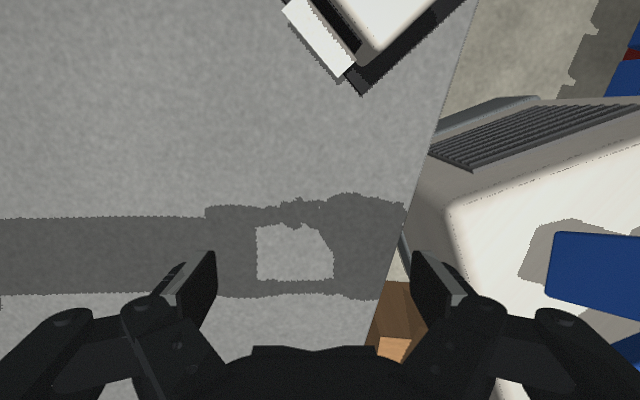

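The top view shows the unit with its guard closed, the red tab near (275,227), the guard frame corners near (225,173) to (312,220), and the die ring at (257,139). In the scene view the tab is at (360,173).

```bash
cat > h.py <<'E'
import cv2,numpy as np
from scipy.spatial.transform import Rotation as R
from workcell import bot
def cam(name,st=None):
    p=bot.camera_params(name);f=200/np.tan(np.radians(p['fov_y']/2))
    K=np.array([[f,0,p['cx']],[0,f,p['cy']],[0,0,1.]])
    if name!='wrist':
        T=np.eye(4);T[:3,:3]=R.from_rotvec(p['rotation']).as_matrix();T[:3,3]=p['xyz']
    else:
        B=np.eye(4);B[:3,:3]=R.from_rotvec(st['tcp_rot']).as_matrix();B[:3,3]=st['tool_pos'];T=B@p['T_tool_cam']
    return K,np.array([p['k1'],0,0,0,0.]),T
def rays(c,uv):
    K,D,T=c
    n=cv2.undistortPoints(np.array(uv,float).reshape(-1,1,2),K,D)[:,0]
    d=np.c_[n[:,0],-n[:,1],-np.ones(len(n))]@T[:3,:3].T
    return T[:3,3],d
def onz(c,uv,z):
    o,d=rays(c,uv);return o+d*((z-o[2])/d[:,2])[:,None]
def tri(c1,u1,c2,u2):
    o1,d1=rays(c1,u1);o2,d2=rays(c2,u2);d1=d1[0]/np.linalg.norm(d1[0]);d2=d2[0]/np.linalg.norm(d2[0])
    s=np.linalg.lstsq(np.c_[d1,-d2],o2-o1,rcond=None)[0]
    a=o1+s[0]*d1;b=o2+s[1]*d2;return (a+b)/2,np.linalg.norm(a-b)
def proj(c,X):
    K,D,T=c
    P=(np.array(X,float).reshape(-1,3)-T[:3,3])@T[:3,:3];P=P*[1,-1,-1]
    return cv2.projectPoints(P,np.zeros(3),np.zeros(3),K,D)[0][:,0]
def red(im,smin=120,vmin=50):
    h=cv2.cvtColor(im,cv2.COLOR_BGR2HSV)
    m=((h[...,0]<8)|(h[...,0]>172))&(h[...,1]>smin)&(h[...,2]>vmin)
    return m.astype(np.uint8)
def blobs(m,amin=8):
    n,l,s,c=cv2.connectedComponentsWithStats(m)
    return [(tuple(np.round(c[i],1)),s[i].tolist()) for i in range(1,n) if s[i,4]>=amin]
E
python3 - <<'E'
from h import *
for n,(x0,y0,x1,y1) in dict(top=(200,110,340,250),scene=(290,150,440,290)).items():
    im=cv2.imread(f'pics/{n}0.png');m=red(im)
    mm=np.zeros_like(m);mm[y0:y1,x0:x1]=m[y0:y1,x0:x1];print(n,blobs(mm,3))
    cv2.imwrite(f'pics/{n}0z.png',cv2.resize(im[y0:y1,x0:x1],None,fx=4,fy=4,interpolation=cv2.INTER_CUBIC))
E
```

```text
top [((np.float64(273.5), np.float64(226.4)), [269, 220, 10, 14, 108]), ((np.float64(282.7), np.float64(222.5)), [280, 222, 6, 2, 11]), ((np.float64(232.0), np.float64(226.5)), [231, 226, 3, 2, 6])]
scene [((np.float64(358.8), np.float64(172.0)), [355, 168, 9, 9, 67])]
```

View pics/top0z.png

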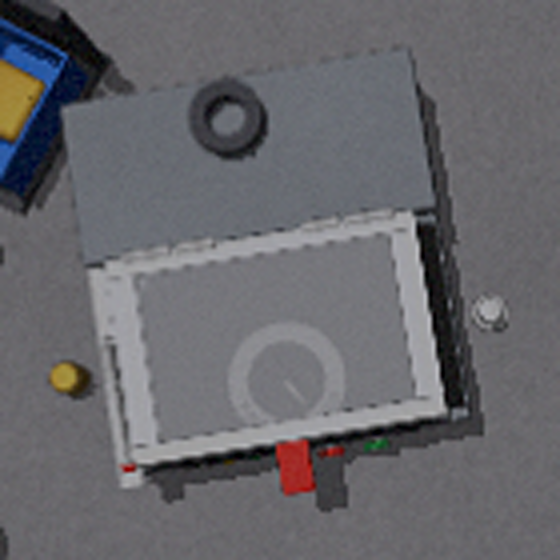

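View pics/scene0z.png

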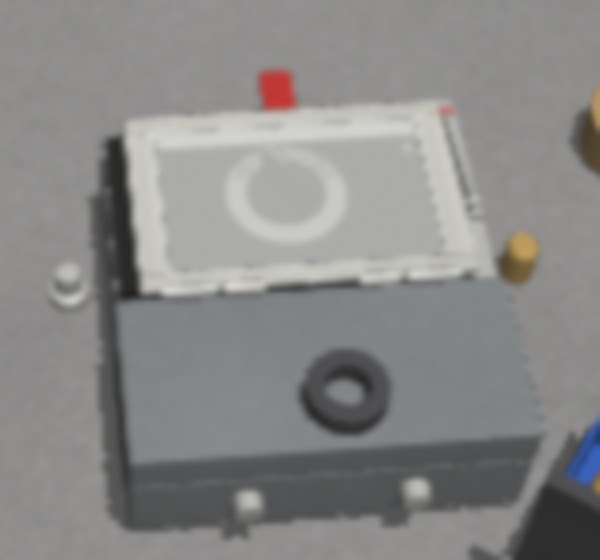

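```bash
python3 - <<'E'
from h import *
t,s=cam('top'),cam('scene')
pt=lambda n,x,y:[((x+.5)/4-.5)+(200 if n=='t' else 290),((y+.5)/4-.5)+(110 if n=='t' else 150)]
P={}
for k,a,b in [('tab',(295,467),(278,90)),('rearL',(62,107),(541,435)),('rearR',(408,48),(130,463)),
  ('gFR',(444,410),(126,121)),('gFL',(135,466),(440,103)),('die',(229,118),(346,390)),('housFL',(85,265),(492,278)),('bezel',(286,380),(286,195))]:
    X,e=tri(t,pt('t',*a),s,pt('s',*b));P[k]=X;print(k,X.round(4),'miss',e.round(4))
d=P['rearL']-P['rearR'];print('width',np.linalg.norm(d),'yaw',np.degrees(np.arctan2(d[1],d[0]))-90)
d=P['gFL']-P['gFR'];print('gwidth',np.linalg.norm(d),'yaw',np.degrees(np.arctan2(d[1],d[0]))-90)
for z in (.112,): print(onz(t,pt('t',62,107),z),onz(t,pt('t',408,48),z),onz(s,pt('s',541,435),z),onz(s,pt('s',130,463),z))
E
```

```text
tab [0.4755 0.1162 0.1161] miss 0.0024
rearL [0.7697 0.3066 0.1036] miss 0.0011
rearR [0.8144 0.0238 0.1054] miss 0.0011
gFR [ 0.5191 -0.0021  0.1183] miss 0.0018
gFL [0.4775 0.2444 0.1138] miss 0.0045
die [0.7544 0.1684 0.121 ] miss 0.0036
housFL [0.6393 0.2825 0.1059] miss 0.0048
bezel [0.5466 0.1275 0.0716] miss 0.0018
width 0.28632288718289445 yaw 8.980552658687728
gwidth 0.250111151867122 yaw 9.578071827565822
[[0.7676889  0.30381087 0.112     ]] [[0.81263757 0.0231045  0.112     ]] [[0.77461552 0.30517791 0.112     ]] [[0.81799322 0.02457717 0.112     ]]
```

```bash
cat >> h.py <<'E'
YAW=np.radians(9.2)
def unit(x,y,z,yaw=None,o=(0.5455,0.1265)):
    w=YAW if yaw is None else yaw
    return np.array([o[0]+x*np.cos(w)-y*np.sin(w),o[1]+x*np.sin(w)+y*np.cos(w),z])
def mv(X,txang,st=None):
    "shift mm and rotvec deg in current tool axes; tool down with tool x at world angle txang (deg)"
    st=st or bot.read_state();B=R.from_rotvec(st['tcp_rot']);a=np.radians(txang)
    x=np.array([np.cos(a),np.sin(a),0]);z=np.array([0,0,-1.]);M=R.from_matrix(np.c_[x,np.cross(z,x),z])
    return (1000*B.inv().apply(np.array(X)-st['tool_pos'])).round(1),np.degrees((B.inv()*M).as_rotvec()).round(2)
E
python3 - <<'E'
from h import *
print(mv((.42,-.36,.26),103))
E
```

```text
(array([ 326. , -227.7,  -29.3]), array([-7.000e-02, -8.000e-02, -8.972e+01]))
```

Emit:
arm_command --targets "326 -228 -30 0 0 -90 1;326 -228 -30 0 0 -90 1;326 -228 -30 0 0 -90 1;326 -228 -30 0 0 -90 1;326 -228 -30 0 0 -90 1;326 -228 -30 0 0 -90 1;326 -228 -30 0 0 -90 1;326 -228 -30 0 0 -90 1;326 -228 -30 0 0 -90 1;326 -228 -30 0 0 -90 1"

```text
time: 0.98
tool_pos: [0.422, -0.3569, 0.2615]
tcp_rot: [-2.309, -2.13, -0.003]
wrist_force: [0.8, -0.2, 0.2]
width: 1.001
```

```bash
python3 - <<'E'
from h import *
s=bot.read_state();print(s['q'].round(3),s['tool_pos'],s['time'])
print(mv(unit(-.080,0,.24),189.2))
E
```

```text
[-0.748  0.014  1.83   0.002  1.297 -0.668] [ 0.42204867 -0.35687592  0.26152301] 0.9833
(array([472.6,   6.3,  22.1]), array([ 1.1000e-01,  1.0000e-02, -1.0383e+02]))
```

Emit:
arm_command --targets "472 6 22 0 0 -104 1;472 6 22 0 0 -104 1;472 6 22 0 0 -104 1;472 6 22 0 0 -104 1;472 6 22 0 0 -104 1;472 6 22 0 0 -104 1;472 6 22 0 0 -104 1;472 6 22 0 0 -104 1;472 6 22 0 0 -104 1;472 6 22 0 0 -104 1"

```text
time: 1.82
tool_pos: [0.4617, 0.0559, 0.2418]
tcp_rot: [0.63, 3.077, 0.0]
wrist_force: [0.9, 0.2, 0.2]
width: 1.005
```

```bash
python3 - <<'E'
from h import *
s=bot.read_state();print(s['q'].round(3),s['tool_pos'],s['time'])
print(mv(unit(-.080,0,.24),189.2))
E
```

```text
[ 0.067 -0.149  2.02  -0.     1.271 -1.1  ] [0.46173167 0.05589329 0.24183387] 1.8167
(array([18.3, 55.1,  1.8]), array([-0.000e+00,  3.000e-02, -3.233e+01]))
```

Emit:
arm_command --targets "18 55 2 0 0 -32.3 1;18 55 2 0 0 -32.3 1;18 55 2 0 0 -32.3 1;18 55 2 0 0 -32.3 1;18 55 2 0 0 -32.3 1;18 55 2 0 0 -32.3 1;18 55 2 0 0 -32.3 1"

```text
time: 2.4
tool_pos: [0.4674, 0.1116, 0.2396]
tcp_rot: [0.239, -3.132, 0.0]
wrist_force: [-0.2, 0.4, 0.6]
width: 0.999
```

```bash
python3 - <<'E'
from h import *
s=bot.read_state();print(s['q'].round(3),s['tool_pos'],s['time'])
im,d=bot.read_camera('wrist');cv2.imwrite('pics/w1.png',im);c=cam('wrist',s)
print(blobs(red(im),30))
m=red(im);n,l,ss,cc=cv2.connectedComponentsWithStats(m);i=1+np.argmax(ss[1:,4])
ct=cv2.findContours((l==i).astype(np.uint8),cv2.RETR_EXTERNAL,cv2.CHAIN_APPROX_NONE)[0][0]
r=cv2.minAreaRect(ct);print(r);b=cv2.boxPoints(r);print(b.round(1),onz(c,b,.122).round(4), d[l==i].mean())
print(mv(unit(-.080,0,.24),189.2))
E
```

```text
[ 0.183 -0.116  1.995  0.     1.263 -1.54 ] [0.46738104 0.11159013 0.23963056] 2.4
[((np.float64(313.8), np.float64(201.2)), [284, 179, 48, 48, 1629]), ((np.float64(464.0), np.float64(221.2)), [457, 218, 15, 8, 99])]
((307.5, 202.5), (47.0, 47.0), 90.0)
[[284. 179.]
 [331. 179.]
 [331. 226.]
 [284. 226.]] [[0.458  0.0852 0.122 ]
 [0.4521 0.1234 0.122 ]
 [0.4926 0.1302 0.122 ]
 [0.4986 0.0905 0.122 ]] 0.27735367
(array([ 0.6,  2.4, -0.3]), array([-0.  , -0.02, -0.5 ]))
```

View pics/w1.png

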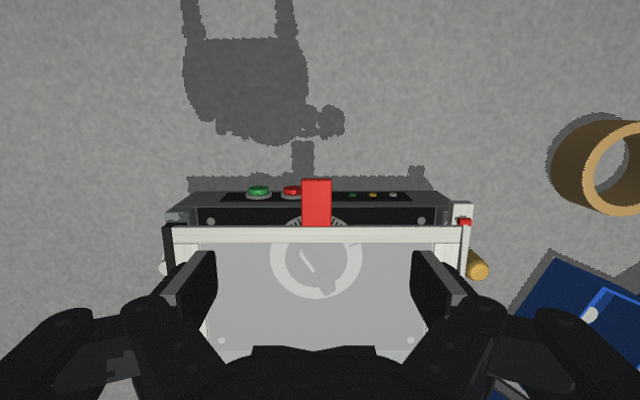

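The wrist view shows the tab from (301,179) to (331,226), with a red lamp merged into its left side. The guard's front edge runs level at row ~228, and the dial bar shows through the panel at (318,272) with its white pointer.

```bash
python3 - <<'E'
from h import *
s=bot.read_state();c=cam('wrist',s)
P=onz(c,[[301.5,180],[331.5,180],[302,226],[331.5,226],[167,228],[462,227]],.122);print(P.round(4))
print('w',np.linalg.norm(P[0]-P[1]),'tip mid',P[:2].mean(0),'base mid',P[2:4].mean(0))
d=P[5]-P[4];print('front edge yaw',np.degrees(np.arctan2(d[1],d[0]))-90,np.linalg.norm(d))
d=P[2:4].mean(0)-P[:2].mean(0);print('tab axis yaw',np.degrees(np.arctan2(d[1],d[0])),np.linalg.norm(d))
print('expected tip',unit(-.092,0,.122),'grip',unit(-.08,0,.118))
# triangulate tab tip top vs wrist
t=cam('top')
im=cv2.imread('pics/w1.png');h=cv2.cvtColor(im,cv2.COLOR_BGR2HSV)
print('tab tri',tri(t,[200+(295+.5)/4-.5,110+(467+.5)/4-.5],c,[316.5,201]))
E
```

```text
[[ 0.4567  0.0994  0.122 ]
 [ 0.453   0.1238  0.122 ]
 [ 0.4964  0.1055  0.122 ]
 [ 0.4926  0.1305  0.122 ]
 [ 0.5156 -0.008   0.122 ]
 [ 0.4766  0.2404  0.122 ]]
w 0.02464989430372354 tip mid [0.45485311 0.11160304 0.122     ] base mid [0.49452945 0.11799609 0.122     ]
front edge yaw 8.91787948211838 0.25143340889557003
tab axis yaw 9.153392160974192 0.04018809780490588
expected tip [0.45468346 0.11179093 0.122     ] grip [0.4665291 0.1137095 0.118    ]
tab tri (array([0.47548417, 0.11515191, 0.11190946]), np.float64(0.0005139234267643867))
```

Emit:
arm_command --targets "1 2 20 0 0 -0.5 1;1 2 50 0 0 -0.5 1;1 2 80 0 0 -0.5 1;1 2 105 0 0 -0.5 1;1 2 125 0 0 -0.5 1;1 2 138 0 0 -0.5 1;1 2 145 0 0 -0.5 1;1 2 145 0 0 -0.5 1;1 2 145 0 0 -0.5 1" --newtons 25

```text
time: 3.2
tool_pos: [0.4665, 0.1132, 0.0951]
tcp_rot: [0.254, -3.131, -0.0]
wrist_force: [0.8, 0.6, 0.4]
width: 0.998
```

```bash
python3 - <<'E'
from h import *
s=bot.read_state();print(s['q'].round(3),s['tool_pos'],s['time'],s['wrist_force'],s['torque'])
print(mv(unit(-.080,0,.095),189.2))
im,d=bot.read_camera('wrist');cv2.imwrite('pics/w2.png',im)
E
```

```text
[ 0.186  0.025  2.145  0.     0.971 -1.546] [0.46654732 0.11324471 0.09512212] 3.2 [0.81870889 0.60880918 0.39317514] [-0.03504416  0.01590878  0.0350701 ]
(array([-0.1,  0.5,  0.1]), array([ 0.  , -0.  ,  0.06]))
```

View pics/w2.png

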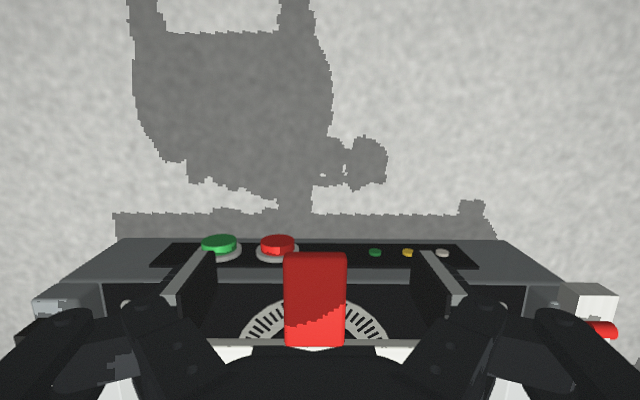

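The open fingers straddle the tab (columns 284–346), well clear of the guard's frame. Now I close on it.

Emit:
arm_command --targets "0 0 0 0 0 0 0.3;0 0 0 0 0 0 0.1;0 0 0 0 0 0 0;0 0 0 0 0 0 0;0 0 0 0 0 0 0;0 0 0 0 0 0 0;0 0 0 0 0 0 0;0 0 0 0 0 0 0" --newtons 25

```text
time: 3.92
tool_pos: [0.4665, 0.1136, 0.0951]
tcp_rot: [-0.255, 3.131, 0.001]
wrist_force: [0.8, 2.7, 0.4]
width: 0.299
```

```bash
python3 - <<'E'
from h import *
s=bot.read_state();print(s['q'].round(3),s['tool_pos'],s['time'],s['wrist_force'],s['torque'],s['width'])
im,d=bot.read_camera('wrist');cv2.imwrite('pics/w3.png',im)
th=np.arange(0,1.9,.1)
E
```

```text
[ 1.870e-01  2.500e-02  2.146e+00  1.000e-03  9.700e-01 -1.547e+00] [0.46654508 0.113633   0.09510291] 3.9167 [0.75857022 2.71373704 0.37906212] [ 0.22487833 -0.01747805 -0.1384912 ] 0.29851205214412935
```

View pics/w3.png

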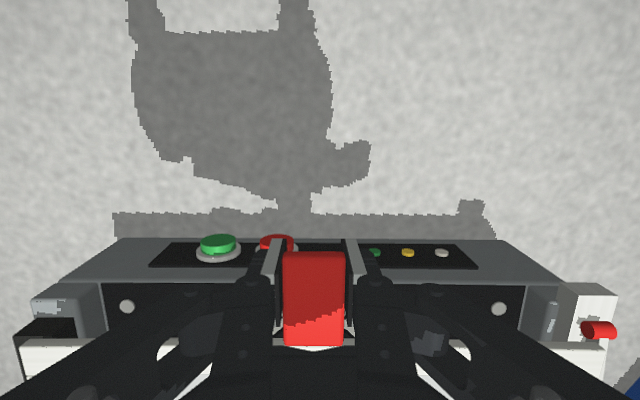

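The tab is held: opening 0.2985, which is 25.4 mm against the 26 mm stated. I'll swing it on the arc about the hinge, keeping the tool vertical.

Emit:
arm_command --targets "0 0 -5 0 0 0 0;-1 0 -14.5 0 0 0 0;-1 0 -19.5 0 0 0 0;-2 0 -29 0 0 0 0;-4 0 -38.5 0 0 0 0;-6 0 -48 0 0 0 0;-8.5 0 -57.5 0 0 0 0;-12 0 -67 0 0 0 0;-15.5 0 -76 0 0 0 0;-19.5 0 -85 0 0 0 0"

```text
time: 4.8
tool_pos: [0.4849, 0.1165, 0.1805]
tcp_rot: [0.255, -3.129, 0.0]
wrist_force: [-2.4, 3.6, -2.9]
width: 0.299
```

```bash
cat > st.py <<'E'
from h import *
s=bot.read_state();p=s['tool_pos']-np.array([.4665,.1136,.0951])
u=np.array([np.cos(YAW),np.sin(YAW),0]);v=np.array([-u[1],u[0],0])
F=s['wrist_force'];du=p@u*1000;dz=p[2]*1000;th=np.arctan2(dz,195-du)
t=np.array([np.sin(th),np.cos(th)]);r=np.array([-np.cos(th),np.sin(th)])
f=np.array([F@u,F[2]])
print('t',s['time'],'du,dv,dz',(du).round(1),(p@v*1000).round(1),dz.round(1),'th',th.round(3),'rad',np.hypot(dz,195-du).round(1),'Ftan',(f@t).round(2),'Frad',(f@r).round(2),'Fv',(F@v).round(2),'M',s['torque'].round(2),'w',s['width'].round(3),'q',s['q'].round(2))
E
python3 st.py
python3 -c "
import numpy as np
for a in list(np.arange(.45,1.9,.05))+[1.88]: print(round(a,2),round(195*(np.cos(a)-1),1),round(-195*np.sin(a),1))"
```

```text
0.45 -19.4 -84.8
0.5 -23.9 -93.5
0.55 -28.8 -101.9
0.6 -34.1 -110.1
0.65 -39.8 -118.0
0.7 -45.9 -125.6
0.75 -52.3 -132.9
0.8 -59.1 -139.9
0.85 -66.3 -146.5
0.9 -73.8 -152.7
0.95 -81.6 -158.6
1.0 -89.6 -164.1
1.05 -98.0 -169.1
1.1 -106.5 -173.8
1.15 -115.3 -178.0
1.2 -124.3 -181.7
1.25 -133.5 -185.1
1.3 -142.8 -187.9
1.35 -152.3 -190.3
1.4 -161.9 -192.2
1.45 -171.5 -193.6
1.5 -181.2 -194.5
1.55 -190.9 -195.0
1.6 -200.7 -194.9
1.65 -210.4 -194.4
1.7 -220.1 -193.4
1.75 -229.8 -191.9
1.8 -239.3 -189.9
1.85 -248.7 -187.4
1.88 -254.3 -185.8Traceback (most recent call last):
  File "st.py", line 7, in <module>
    print('t',s['time'],'du,dv,dz',(du).round(1),(p@v*1000).round(1),dz.round(1),'th',th.round(3),'rad',np.hypot(dz,195-du).round(1),'Ftan',(f@t).round(2),'Frad',(f@r).round(2),'Fv',(F@v).round(2),'M',s['torque'].round(2),'w',s['width'].round(3),'q',s['q'].round(2))
                                                                                                                                                                                                                                  ^^^^^^^^^^^^^^^^
AttributeError: 'float' object has no attribute 'round'
```

```bash
sed -i "s/s\['time'\],/round(s['time'],2),/; s/s\['width'\].round(3)/round(float(s['width']),3)/" st.py; python3 st.py
```

```text
t 4.8 du,dv,dz 18.6 -0.1 85.4 th 0.451 rad 196.0 Ftan -3.41 Frad 0.38 Fv 3.9 M [ 0.38  0.62 -0.13] w 0.299 q [ 0.19 -0.03  2.03  0.    1.15 -1.55]
```

Emit:
arm_command --targets "-4.5 0 -8.5 0 0 0 0;-9.5 0 -17 0 0 0 0;-14.5 0 -25 0 0 0 0;-20.5 0 -33 0 0 0 0;-26.5 0 -40.5 0 0 0 0;-33 0 -48 0 0 0 0;-39.5 0 -55 0 0 0 0;-47 0 -61.5 0 0 0 0;-54.5 0 -67.5 0 0 0 0;-62 0 -73.5 0 0 0 0"

```text
time: 5.63
tool_pos: [0.5476, 0.1263, 0.2541]
tcp_rot: [-0.255, 3.131, -0.001]
wrist_force: [-1.9, 1.1, -2.5]
width: 0.296
```

```bash
python3 st.py
```

```text
t 5.63 du,dv,dz 82.1 -0.4 159.0 th 0.953 rad 195.1 Ftan -2.85 Frad -1.07 Fv 1.36 M [-0.08  0.73 -0.08] w 0.296 q [ 0.18  0.04  1.82 -0.    1.28 -1.55]
```

Emit:
arm_command --targets "-8 0 -5.5 0 0 0 0;-16.5 0 -10.5 0 0 0 0;-25 0 -15.5 0 0 0 0;-34 0 -19.5 0 0 0 0;-43 0 -23 0 0 0 0;-52 0 -26.5 0 0 0 0;-61.5 0 -29.5 0 0 0 0;-71 0 -32 0 0 0 0;-80.5 0 -33.5 0 0 0 0;-90 0 -35 0 0 0 0"

```text
time: 6.47
tool_pos: [0.6369, 0.1404, 0.2888]
tcp_rot: [-0.255, 3.131, -0.002]
wrist_force: [-2.5, -6.2, -0.6]
width: 0.299
```

```bash
python3 st.py
```

```text
t 6.47 du,dv,dz 172.5 -0.8 193.7 th 1.455 rad 195.0 Ftan -3.46 Frad -0.17 Fv -5.69 M [-0.77  0.7   0.03] w 0.299 q [ 0.18  0.19  1.59 -0.    1.36 -1.55]
```

Emit:
arm_command --targets "-9.5 -0.3 -1 0 0 0 0;-19.5 -0.7 -1.5 0 0 0 0;-29 -1 -1.5 0 0 0 0;-39 -1 -1 0 0 0 0;-48.5 -1 0 0 0 0 0;-58.5 -1 1.5 0 0 0 0;-68 -1 3.5 0 0 0 0;-74 -1 5 0 0 0 0;-79 -1 6.5 0 0 0 0;-82 -1 7.5 0 0 0 0"

```text
time: 7.3
tool_pos: [0.718, 0.1531, 0.2812]
tcp_rot: [-0.255, 3.13, -0.001]
wrist_force: [-0.9, -4.9, 2.8]
width: 0.294
```

```bash
python3 st.py; python3 - <<'E'
from h import *
for n in("scene","top","wrist"):
    im,d=bot.read_camera(n);cv2.imwrite(f"pics/{n}4.png",im)
    if n!='wrist':
        x0,y0,x1,y1=(290,100,450,290) if n=='scene' else (200,110,340,250)
        cv2.imwrite(f'pics/{n}4z.png',cv2.resize(im[y0:y1,x0:x1],None,fx=3,fy=3,interpolation=cv2.INTER_CUBIC))
E
python3 st.py
```

```text
t 7.3 du,dv,dz 254.6 -1.2 186.1 th 1.881 rad 195.4 Ftan -2.42 Frad 2.16 Fv -4.75 M [-0.79  0.61 -0.04] w 0.294 q [ 0.18  0.35  1.4  -0.    1.39 -1.56]
t 7.45 du,dv,dz 254.3 -1.2 186.2 th 1.879 rad 195.4 Ftan -2.31 Frad 1.66 Fv -5.58 M [-0.72  0.38  0.  ] w 0.302 q [ 0.18  0.35  1.4  -0.    1.39 -1.56]
```

View pics/scene4z.png

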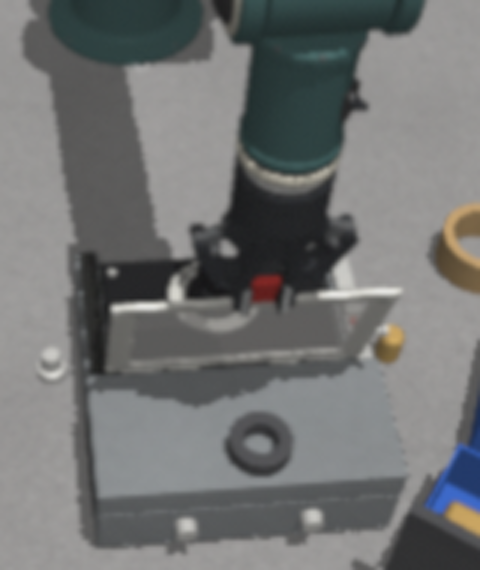

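View pics/top4z.png

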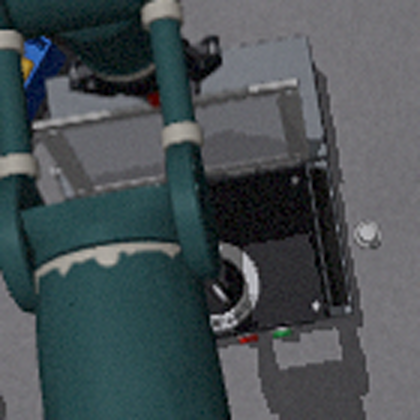

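View pics/wrist4.png

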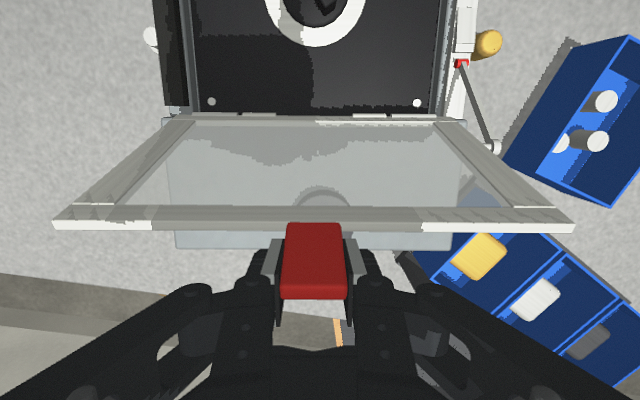

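The wrist view shows the stay running from its pin at (497,147) to the red foot at (461,63), which lies on the left rail. The guard is at 1.88, past the tooth. Now I ease it down.

Emit:
arm_command --targets "3 -0.5 -0.8 0 0 0 0;6 -1 -1.6 0 0 0 0;9 -1.5 -2.4 0 0 0 0;12 -1.5 -3.2 0 0 0 0;15 -1.5 -4 0 0 0 0"

```text
time: 7.87
tool_pos: [0.7021, 0.1506, 0.2854]
tcp_rot: [-0.256, 3.13, 0.003]
wrist_force: [0.9, 1.7, -0.1]
width: 0.295
```

```bash
python3 st.py
```

```text
t 7.87 du,dv,dz 238.5 -1.2 190.3 th 1.795 rad 195.2 Ftan 1.19 Frad 0.19 Fv 1.52 M [ 0.3  -0.6  -0.04] w 0.295 q [ 0.18  0.32  1.44  0.    1.39 -1.56]
```

```bash
python3 - <<'E'
from h import *
s=bot.read_state()
im,d=bot.read_camera("wrist");cv2.imwrite("pics/w5.png",im);np.save('pics/w5.npy',d);np.savez('pics/w5s.npz',p=s['tool_pos'],r=s['tcp_rot'])
cv2.imwrite('pics/w5z.png',cv2.resize(im[0:200,400:540],None,fx=4,fy=3.999,interpolation=cv2.INTER_CUBIC)[:600])
E
python3 st.py
```

```text
t 7.92 du,dv,dz 237.9 -1.2 190.4 th 1.792 rad 195.2 Ftan 1.27 Frad 0.23 Fv 1.34 M [ 0.35 -0.5  -0.01] w 0.296 q [ 0.18  0.32  1.44  0.    1.39 -1.56]
```

View pics/w5z.png

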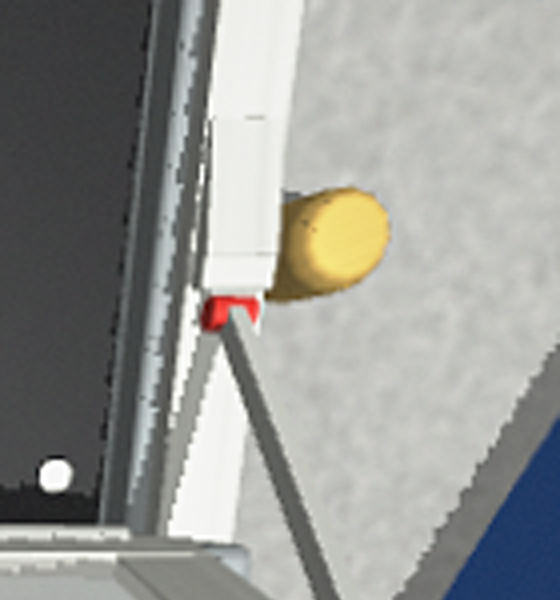

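The zoom shows the red foot at (230,313), just behind the tooth's rear face at row ~292, with only a gap of a millimetre or so. I'll creep from here.

Emit:
arm_command --targets "1 0 -0.2 0 0 0 0;2 0 -0.5 0 0 0 0" --newtons 20

```text
time: 8.08
tool_pos: [0.7001, 0.1502, 0.2858]
tcp_rot: [-0.256, 3.13, 0.002]
wrist_force: [1.5, 2.9, 1.6]
width: 0.299
```

```bash
python3 st.py
```

```text
t 8.08 du,dv,dz 236.4 -1.2 190.7 th 1.785 rad 195.2 Ftan 1.6 Frad 2.01 Fv 2.65 M [ 0.49 -0.59 -0.04] w 0.299 q [ 0.18  0.32  1.44  0.    1.39 -1.56]
```

Emit:
arm_command --targets "1 0.3 -0.2 0 0 0 0;2 0.3 -0.4 0 0 0 0"

```text
time: 8.25
tool_pos: [0.6982, 0.1499, 0.2862]
tcp_rot: [-0.256, 3.13, 0.002]
wrist_force: [0.8, 4.2, 2.2]
width: 0.302
```

```bash
python3 st.py
```

```text
t 8.25 du,dv,dz 234.5 -1.2 191.1 th 1.775 rad 195.2 Ftan 0.94 Frad 2.43 Fv 4.02 M [ 0.64 -0.72 -0.09] w 0.302 q [ 0.18  0.31  1.44  0.    1.39 -1.56]
```

Emit:
arm_command --targets "1 0 -0.2 0 0 0 0;1.5 0 -0.3 0 0 0 0"

```text
time: 8.42
tool_pos: [0.6967, 0.1496, 0.2865]
tcp_rot: [-0.256, 3.13, 0.002]
wrist_force: [-0.0, 4.6, 1.8]
width: 0.295
```

```bash
python3 st.py
```

```text
t 8.42 du,dv,dz 233.0 -1.2 191.4 th 1.767 rad 195.1 Ftan 0.34 Frad 1.9 Fv 4.51 M [ 0.78 -0.59 -0.11] w 0.295 q [ 0.18  0.31  1.45  0.    1.39 -1.56]
```

Emit:
arm_command --targets "1 0.5 -0.2 0 0 0 0;2 1 -0.4 0 0 0 0"

```text
time: 8.58
tool_pos: [0.6949, 0.1494, 0.2868]
tcp_rot: [-0.255, 3.13, -0.001]
wrist_force: [3.3, 1.9, 2.2]
width: 0.302
```

```bash
python3 st.py
```

```text
t 8.58 du,dv,dz 231.2 -1.2 191.7 th 1.757 rad 195.1 Ftan 3.06 Frad 2.81 Fv 1.36 M [ 0.44 -0.82 -0.02] w 0.302 q [ 0.18  0.3   1.45 -0.    1.38 -1.56]
```

Emit:
arm_command --targets "1 0 -0.2 0 0 0 0;2 0 -0.4 0 0 0 0"

```text
time: 8.75
tool_pos: [0.6932, 0.149, 0.2872]
tcp_rot: [-0.255, 3.129, -0.0]
wrist_force: [6.1, 2.6, 1.0]
width: 0.295
```

```bash
python3 st.py
```

```text
t 8.75 du,dv,dz 229.5 -1.3 192.1 th 1.748 rad 195.1 Ftan 6.17 Frad 2.1 Fv 1.61 M [ 0.68 -1.09  0.01] w 0.295 q [ 0.18  0.3   1.46 -0.    1.38 -1.56]
```

Firm contact: Ftan rose from 0.3 to 3 to 6 N over 4 mm, so the stay is seated at about 1.75 rad. I'll back off a little to unload the push and look before releasing.

Emit:
arm_command --targets "-0.7 0 0.2 0 0 0 0;-1.3 0 0.3 0 0 0 0"

```text
time: 8.92
tool_pos: [0.6941, 0.1492, 0.287]
tcp_rot: [-0.255, 3.131, -0.0]
wrist_force: [3.5, 2.3, 4.0]
width: 0.297
```

```bash
python3 st.py; python3 - <<'E'
from h import *
im,d=bot.read_camera("wrist");cv2.imwrite("pics/w6.png",im)
cv2.imwrite('pics/w6z.png',cv2.resize(im[0:150,400:540],None,fx=4,fy=4,interpolation=cv2.INTER_CUBIC)[:600])
E
```

```text
t 8.92 du,dv,dz 230.3 -1.2 191.9 th 1.753 rad 195.1 Ftan 3.02 Frad 4.62 Fv 1.67 M [ 0.39 -0.65 -0.03] w 0.297 q [ 0.18  0.3   1.45 -0.    1.38 -1.56]
```

View pics/w6z.png

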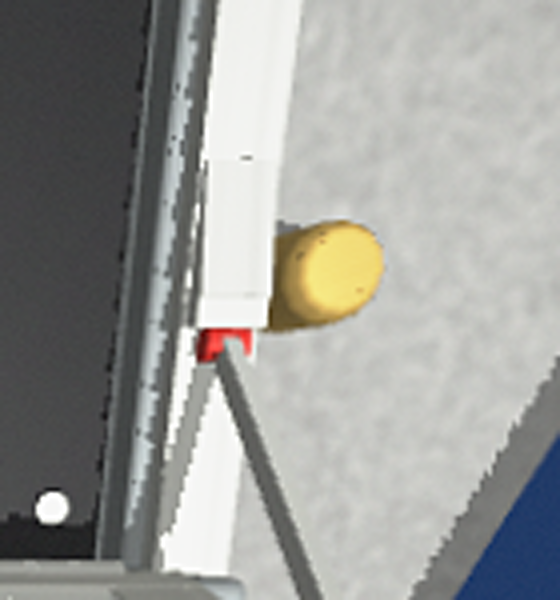

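The foot is now flush with the tooth's rear face (both edges at row ~328). I'll release slowly.

Emit:
arm_command --targets "-0.3 0 0 0 0 0 0.33;-0.3 0 0 0 0 0 0.36;-0.3 0 0 0 0 0 0.42;-0.3 0 0 0 0 0 0.5;-0.3 0 0 0 0 0 0.7;-0.3 0 0 0 0 0 0.8;-0.3 0 0 0 0 0 0.8"

```text
time: 9.55
tool_pos: [0.6939, 0.1494, 0.2864]
tcp_rot: [0.255, -3.131, 0.0]
wrist_force: [0.4, -0.2, -0.2]
width: 0.8
```

```bash
python3 st.py; python3 - <<'E'
from h import *
im,d=bot.read_camera("wrist");cv2.imwrite("pics/w7.png",im)
E
```

```text
t 9.55 du,dv,dz 230.2 -1.0 191.3 th 1.753 rad 194.5 Ftan 0.38 Frad -0.18 Fv -0.23 M [ 0.   -0.01  0.07] w 0.8 q [ 0.18  0.3   1.45 -0.    1.39 -1.56]
```

View pics/w7.png

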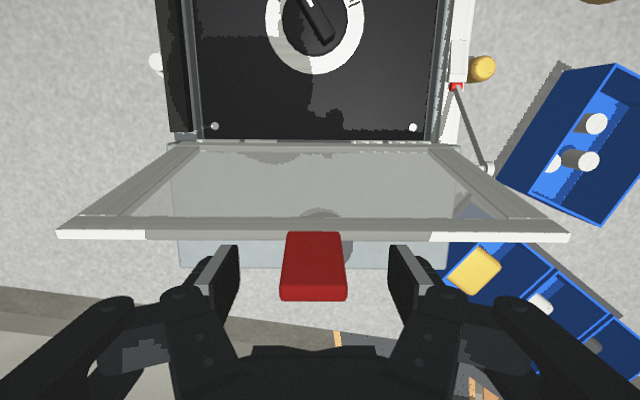

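The gripper is open and off the tab; the guard stays standing and the force is ~0. Next: up and clear, then over the dial.

Emit:
arm_command --targets "0 0 -15 0 0 0 0.8;0 0 -35 0 0 0 0.8;0 0 -60 0 0 0 0.8;0 0 -75 0 0 0 0.8;30 0 -80 0 0 0 1;65 0 -80 0 0 0 1;100 0 -80 0 0 0 1;130 0 -70 0 0 0 1;150 0 -60 0 0 0 1;150 0 -50 0 0 0 1"

```text
time: 10.43
tool_pos: [0.5429, 0.1248, 0.3376]
tcp_rot: [-0.256, 3.131, 0.0]
wrist_force: [0.5, -0.0, -0.5]
width: 1.001
```

```bash
python3 - <<'E'
from h import *
s=bot.read_state();print(s['q'].round(3),s['tool_pos'],s['time'],mv(unit(0,0,.25),189.2))
im,d=bot.read_camera("wrist");cv2.imwrite("pics/w8.png",im);np.savez('pics/w8s.npz',p=s['tool_pos'],r=s['tcp_rot'],d=d)
E
```

```text
[ 0.181 -0.009  1.716  0.     1.434 -1.553] [0.54292167 0.12483753 0.33756597] 10.4333 (array([-2.8,  1.2, 87.6]), array([0.  , 0.03, 0.14]))
```

View pics/w8.png

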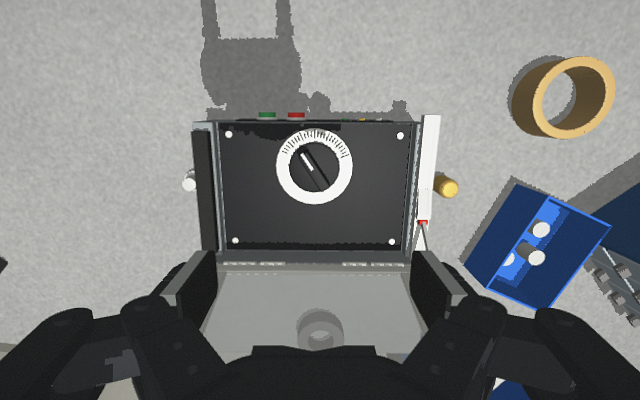

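```bash
python3 - <<'E'
from h import *
im=cv2.imread('pics/w8.png')
cv2.imwrite('pics/w8z.png',cv2.resize(cv2.convertScaleAbs(im[120:215,265:365],alpha=1.8,beta=20),None,fx=6,fy=6,interpolation=cv2.INTER_CUBIC))
E
```

```text
(no output)
```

View pics/w8z.png

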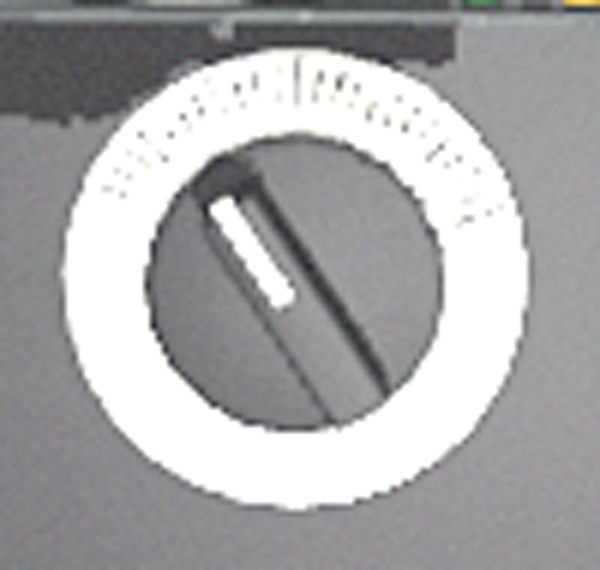

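Dial: ring centred at zoom (297,278), white pointer line from (221,203) to (285,302), about 33° counter-clockwise of straight ahead.

```bash
python3 - <<'E'
from h import *
z=np.load('pics/w8s.npz');st=dict(tool_pos=z['p'],tcp_rot=z['r']);c=cam('wrist',st)
im=cv2.imread('pics/w8.png');g=im.min(2);m=(g>190).astype(np.uint8);m[:115]=0;m[215:]=0;m[:,:270]=0;m[:,360:]=0
n,l,ss,cc=cv2.connectedComponentsWithStats(m)
for i in range(1,n):
    if ss[i,4]<15: continue
    ct=cv2.findContours((l==i).astype(np.uint8),cv2.RETR_EXTERNAL,cv2.CHAIN_APPROX_NONE)[0][0]
    if len(ct)>100:
        P=onz(c,ct[:,0].astype(float),.077)[:,:2]; e=cv2.minEnclosingCircle(P.astype(np.float32));el=cv2.fitEllipse(P.astype(np.float32));print('ring',e,el)
    else:
        r=cv2.minAreaRect(ct);print('line',r);b=cv2.boxPoints(r)
        P=onz(c,b,.112);print(P.round(4));
        e=[P[1]-P[0],P[2]-P[1]];d=max(e,key=np.linalg.norm);print('ang',np.degrees(np.arctan2(d[1],d[0]))%180,np.linalg.norm(d))
f=lambda p:[265+(p[0]+.5)/6-.5,120+(p[1]+.5)/6-.5]
P=onz(c,[f((208,225)),f((332,422)),f((225,197)),f((360,407))],.112);print(P)
for a,b in((0,1),(2,3)):
    d=P[b]-P[a];print(np.degrees(np.arctan2(d[1],d[0])),np.linalg.norm(d))
print('mid',(P[2]+P[3])/2)
d=z['d'];print('depth bar', d[155:185:4,305:325:3])
E
```

```text
ring ((0.545132040977478, 0.12545961141586304), 0.04805717244744301) ((0.546954333782196, 0.12571872770786285), (0.08966334164142609, 0.09603019058704376), 8.920832633972168)
line ((306.8077087402344, 161.46153259277344), (18.859806060791016, 2.4961509704589844), 56.3099365234375)
[[0.527  0.1069 0.112 ]
 [0.5251 0.109  0.112 ]
 [0.5409 0.1236 0.112 ]
 [0.5429 0.1215 0.112 ]]
ang 42.714685254423564 0.02158847683668069
[[0.53037984 0.10591689 0.112     ]
 [0.56457631 0.1356272  0.112     ]
 [0.52461135 0.10829326 0.112     ]
 [0.56071905 0.14050894 0.112     ]]
40.98450369210119 0.04530011958073461
41.739692696057254 0.04839024298191527
mid [0.5426652 0.1244011 0.112    ]
depth bar [[0.3684186  0.36919412 0.38381022 0.39827088 0.3983065  0.39743873
  0.39951026]
 [0.37136692 0.36929458 0.36942714 0.3888536  0.39967638 0.39797136
  0.39974314]
 [0.36944094 0.37083054 0.37251294 0.3702504  0.39361298 0.40025854
  0.3995627 ]
 [0.37296718 0.37299046 0.3715347  0.37168607 0.37116355 0.40056154
  0.40189478]
 [0.4037588  0.3745671  0.3740465  0.372607   0.37260297 0.3750299
  0.40251815]
 [0.40497756 0.4037466  0.3749625  0.37567934 0.37496957 0.37361297
  0.376884  ]
 [0.4044727  0.40627837 0.40634745 0.37535954 0.37612638 0.37598643
  0.3771964 ]
 [0.4046528  0.40709847 0.40801418 0.40594733 0.37646228 0.37702447
  0.37721595]]
```

```bash
python3 - <<'E'
from h import *
print(mv((.5448,.1253,.20),222))
E
```

```text
(array([ -1.3,   0.2, 134.7]), array([ 3.000e-02, -1.000e-01, -3.267e+01]))
```

Emit:
arm_command --targets "-1.5 0 25 0 0 -7 1;-1.5 0 55 0 0 -14 1;-1.5 0 85 0 0 -21 1;-1.5 0 110 0 0 -28 1;-1.5 0 128 0 0 -32.7 1;-1.5 0 135 0 0 -32.7 1;-1.5 0 135 0 0 -32.7 1"

```text
time: 11.07
tool_pos: [0.5468, 0.1252, 0.199]
tcp_rot: [1.121, -2.93, -0.001]
wrist_force: [-0.5, -0.3, -0.2]
width: 1.002
```

```bash
python3 - <<'E'
from h import *
s=bot.read_state();print(s['q'].round(3),s['tool_pos'],s['time'],mv((.5448,.1253,.089),222))
im,d=bot.read_camera("wrist");cv2.imwrite("pics/w9.png",im);np.savez('pics/w9s.npz',p=s['tool_pos'],r=s['tcp_rot'],d=d)
E
```

```text
[ 0.181  0.075  1.884 -0.     1.187 -2.121] [0.54680427 0.12524961 0.19901957] 11.0667 (array([  1. ,   1.1, 110. ]), array([ 0.13, -0.22, -0.12]))
```

View pics/w9.png

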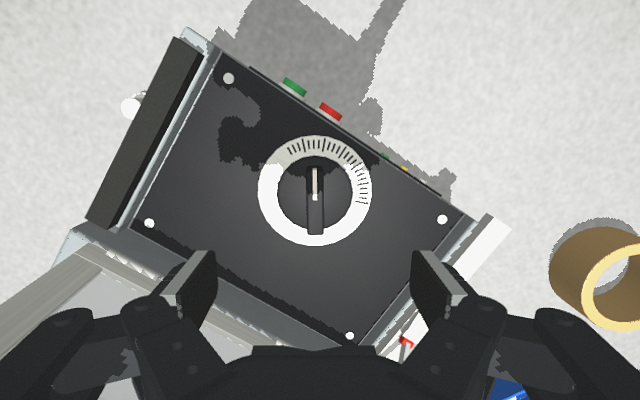

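The bar now stands upright in the picture (columns 307–323, rows 167–235), so the jaws are square to it.

```bash
python3 - <<'E'
from h import *
z=np.load('pics/w8s.npz');c8=cam('wrist',dict(tool_pos=z['p'],tcp_rot=z['r']))
z=np.load('pics/w9s.npz');c9=cam('wrist',dict(tool_pos=z['p'],tcp_rot=z['r']))
f=lambda p:[265+(p[0]+.5)/6-.5,120+(p[1]+.5)/6-.5]
im=cv2.imread('pics/w9.png');g=im[150:245,290:340].min(2);
m=(g>120).astype(np.uint8);n,l,ss,cc=cv2.connectedComponentsWithStats(m)
for i in range(1,n):
    x,y,w,h,a=ss[i]
    if 20<h<45 and w<9: print('line w9',x+290,y+150,w,h); L=(x+290+w/2-.5,y+150,y+150+h)
print('inner',tri(c8,f((285,304)),c9,[L[0],L[2]-.5]),'outer',tri(c8,f((219,200)),c9,[L[0],L[1]-.5]))
P=onz(c9,[[315,167],[315,235],[307,210],[322.5,210],[L[0],L[1]],[L[0],L[2]]],.112);print(P.round(4));d=P[1]-P[0];print(np.linalg.norm(d),np.degrees(np.arctan2(d[1],d[0])),'mid',P[:2].mean(0),np.linalg.norm(P[3]-P[2]))
ct=onz(c9,[[258.,190],[371.,190]],.077);print('ring mid',ct.mean(0),np.linalg.norm(ct[1]-ct[0]))
cen=proj(c9,[.5448,.1253,.112]);print(cen, 'tcp axis',proj(c9,[z['p'][0],z['p'][1],.112]))
E
```

```text
line w9 312 169 6 32
inner (array([0.5428786 , 0.12326748, 0.11193166]), np.float64(0.0003153528015033272)) outer (array([0.52560392, 0.10769603, 0.10866515]), np.float64(0.0001818223054850733))
[[0.5242 0.1068 0.112 ]
 [0.563  0.1417 0.112 ]
 [0.5522 0.124  0.112 ]
 [0.5445 0.1326 0.112 ]
 [0.5255 0.1075 0.112 ]
 [0.5433 0.1235 0.112 ]]
0.052182806065109666 41.94899353341905 mid [0.54362611 0.12427761 0.112     ] 0.011528446398385026
ring mid [0.5433623  0.12382783 0.077     ] 0.09515099239626938
[[314.96673021 204.00799687]] tcp axis [[313.10854216 205.89852052]]
```

```bash
python3 - <<'E'
from h import *
print(bot.read_state()['tool_pos'],mv((.5443,.1248,.089),222))
E
```

```text
[0.54787149 0.12549878 0.2010016 ] (array([  3. ,   1.8, 112. ]), array([ 0.04, -0.07, -0.12]))
```

Emit:
arm_command --targets "3 1.8 20 0 0 0 1;3 1.8 45 0 0 0 1;3 1.8 70 0 0 0 1;3 1.8 90 0 0 0 1;3 1.8 104 0 0 0 1;3 1.8 110 0 0 0 1;3 1.8 112 0 0 0 1;3 1.8 112 0 0 0 1;3 1.8 112 0 0 0 1" --newtons 40

```text
time: 11.87
tool_pos: [0.5458, 0.1251, 0.0915]
tcp_rot: [-1.125, 2.93, -0.001]
wrist_force: [0.3, 0.4, 0.1]
width: 1.0
```

```bash
python3 - <<'E'
from h import *
s=bot.read_state();print(s['wrist_force'],s['torque'],s['tool_pos'],mv((.5443,.1248,.089),222))
im,d=bot.read_camera("wrist");cv2.imwrite("pics/w10.png",im)
s=bot.read_state();print(s['tool_pos'])
E
```

```text
[0.34216039 0.38404302 0.10704666] [ 0.00164381  0.03897308 -0.01289113] [0.54578754 0.12509247 0.09145556] (array([1.3, 0.8, 2.5]), array([-0.1 ,  0.15, -0.01]))
[0.54571564 0.12508902 0.09149846]
```

View pics/w10.png

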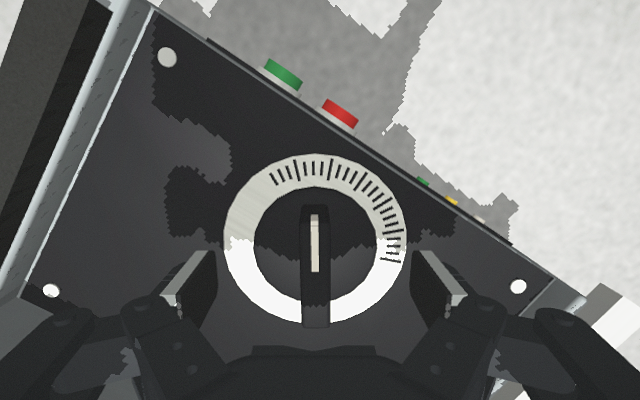

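Emit:
arm_command --targets "1.3 0.7 2 0 0 0 0.6;1.3 0.7 2 0 0 0 0.3;1.3 0.7 2 0 0 0 0.1;1.3 0.7 2 0 0 0 0;1.3 0.7 2 0 0 0 0;1.3 0.7 2 0 0 0 0;1.3 0.7 2 0 0 0 0;1.3 0.7 2 0 0 0 0;1.3 0.7 2 0 0 0 0;1.3 0.7 2 0 0 0 0" --newtons 40

```text
time: 12.75
tool_pos: [0.5432, 0.1239, 0.0879]
tcp_rot: [-1.127, 2.932, -0.002]
wrist_force: [1.5, -3.8, 0.5]
width: 0.144
```

```bash
cat > sd.py <<'E'
from h import *
s=bot.read_state();M=R.from_rotvec(s['tcp_rot']).as_matrix();print('t',round(s['time'],2),'F',s['wrist_force'].round(2),'M',s['torque'].round(3),'pos',s['tool_pos'].round(4),'tx',(np.degrees(np.arctan2(M[1,0],M[0,0]))%360).round(2),'w',round(float(s['width']),3),'q6',s['q'][5].round(3))
E
python3 sd.py
```

```text
t 12.75 F [ 1.47 -3.85  0.49] M [-0.729 -0.199  0.093] pos [0.5432 0.1239 0.0879] tx 222.03 w 0.144 q6 -2.124
```

The bar is gripped (12.3 mm against 13). Now turn clockwise, which is + about tool z; the stop can't come before about 28°.

Emit:
arm_command --targets "0 0 0 0 0 2 0;0 0 0 0 0 4 0;0 0 0 0 0 6 0;0 0 0 0 0 8 0;0 0 0 0 0 10 0"

```text
time: 13.17
tool_pos: [0.5429, 0.1244, 0.0879]
tcp_rot: [-0.864, 3.02, -0.0]
wrist_force: [0.6, -2.8, 2.5]
width: 0.144
```

```bash
python3 sd.py
```

```text
t 13.17 F [ 0.57 -2.77  2.5 ] M [-0.433 -0.016  0.05 ] pos [0.5429 0.1244 0.0879] tx 211.92 w 0.144 q6 -1.947
```

Emit:
arm_command --targets "0 0 0 0 0 2 0;0 0 0 0 0 4 0;0 0 0 0 0 6 0;0 0 0 0 0 8 0;0 0 0 0 0 10 0;0 0 0 0 0 12 0;0 0 0 0 0 14 0"

```text
time: 13.75
tool_pos: [0.5425, 0.1251, 0.0879]
tcp_rot: [0.489, -3.103, -0.002]
wrist_force: [-0.2, -0.1, 2.4]
width: 0.145
```

```bash
python3 sd.py
```

```text
t 13.75 F [-0.2  -0.06  2.4 ] M [-0.032  0.124  0.097] pos [0.5425 0.1251 0.0879] tx 197.91 w 0.145 q6 -1.703
```

Emit:
arm_command --targets "0 0 0 0 0 1 0;0 0 0 0 0 2 0;0 0 0 0 0 3 0;0 0 0 0 0 4 0;0 0 0 0 0 5 0"

```text
time: 14.17
tool_pos: [0.5425, 0.1253, 0.0878]
tcp_rot: [0.354, -3.121, -0.002]
wrist_force: [-3.2, 3.3, 5.2]
width: 0.144
```

```bash
python3 sd.py
```

```text
t 14.17 F [-3.22  3.26  5.25] M [0.685 0.407 0.181] pos [0.5425 0.1253 0.0878] tx 192.93 w 0.144 q6 -1.616
```

Emit:
arm_command --targets "0 0 0 0 0 1 0;0 0 0 0 0 2 0;0 0 0 0 0 3 0;0 0 0 0 0 4 0"

```text
time: 14.5
tool_pos: [0.5424, 0.1255, 0.0879]
tcp_rot: [0.244, -3.132, -0.003]
wrist_force: [-3.2, 5.1, 4.8]
width: 0.14
```

```bash
python3 sd.py
```

```text
t 14.5 F [-3.22  5.05  4.84] M [0.842 0.435 0.17 ] pos [0.5424 0.1255 0.0879] tx 188.92 w 0.14 q6 -1.546
```

Emit:
arm_command --targets "0 0 0 0 0 1 0;0 0 0 0 0 2 0;0 0 0 0 0 3 0;0 0 0 0 0 4 0"

```text
time: 14.83
tool_pos: [0.5424, 0.1257, 0.0878]
tcp_rot: [0.135, -3.138, -0.003]
wrist_force: [-2.9, 5.1, 5.0]
width: 0.139
```

```bash
python3 sd.py
```

```text
t 14.83 F [-2.87  5.15  4.97] M [0.959 0.444 0.128] pos [0.5424 0.1257 0.0878] tx 184.91 w 0.139 q6 -1.476
```

Emit:
arm_command --targets "0.2 0.3 0 0 0 1 0;0.4 0.6 0 0 0 2 0;0.5 0.8 0 0 0 3 0;0.5 0.8 0 0 0 4 0"

```text
time: 15.17
tool_pos: [0.5424, 0.126, 0.0878]
tcp_rot: [-0.025, 3.141, 0.002]
wrist_force: [-0.4, 6.1, 4.1]
width: 0.144
```

```bash
python3 sd.py
```

```text
t 15.17 F [-0.41  6.09  4.13] M [1.124 0.237 0.112] pos [0.5424 0.126  0.0878] tx 180.92 w 0.144 q6 -1.405
```

Emit:
arm_command --targets "0 0 0 0 0 1 0;0 0 0 0 0 2 0;0 0 0 0 0 3 0;0 0 0 0 0 4 0"

```text
time: 15.5
tool_pos: [0.5424, 0.1262, 0.0879]
tcp_rot: [0.085, 3.14, 0.003]
wrist_force: [-0.9, 7.1, 3.9]
width: 0.14
```

```bash
python3 sd.py
```

```text
t 15.5 F [-0.87  7.12  3.9 ] M [1.23  0.235 0.152] pos [0.5424 0.1262 0.0879] tx 176.9 w 0.14 q6 -1.335
```

Emit:
arm_command --targets "0 0 0 0 0 1 0;0 0 0 0 0 2 0;0 0 0 0 0 3 0;0 0 0 0 0 4 0"

```text
time: 15.83
tool_pos: [0.5424, 0.1265, 0.0879]
tcp_rot: [0.195, 3.135, 0.004]
wrist_force: [-0.5, 7.5, 3.5]
width: 0.142
```

```bash
python3 sd.py
```

```text
t 15.83 F [-0.53  7.55  3.51] M [1.364 0.255 0.158] pos [0.5424 0.1265 0.0879] tx 172.9 w 0.142 q6 -1.265
```

Emit:
arm_command --targets "0 0.4 0 0 0 1 0;0 0.8 0 0 0 2 0;0 1.2 0 0 0 3 0;0 1.5 0 0 0 4 0"

```text
time: 16.17
tool_pos: [0.5424, 0.1268, 0.0878]
tcp_rot: [0.303, 3.127, 0.0]
wrist_force: [-2.1, 2.3, 6.4]
width: 0.142
```

```bash
python3 sd.py
```

```text
t 16.17 F [-2.11  2.29  6.42] M [0.593 0.265 0.14 ] pos [0.5424 0.1268 0.0878] tx 168.93 w 0.142 q6 -1.193
```

Emit:
arm_command --targets "0 0 0 0 0 1 0;0 0 0 0 0 2 0;0 0 0 0 0 3 0;0 0 0 0 0 4 0"

```text
time: 16.5
tool_pos: [0.5425, 0.127, 0.0878]
tcp_rot: [0.412, 3.114, 0.001]
wrist_force: [-2.2, 4.0, 5.1]
width: 0.139
```

```bash
python3 sd.py
```

```text
t 16.5 F [-2.18  3.96  5.1 ] M [0.826 0.22  0.124] pos [0.5425 0.127  0.0878] tx 164.91 w 0.139 q6 -1.123
```

```bash
python3 - <<'E'
from h import *
im,d=bot.read_camera("wrist");cv2.imwrite("pics/w11.png",im)
E
```

```text
(no output)
```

View pics/w11.png

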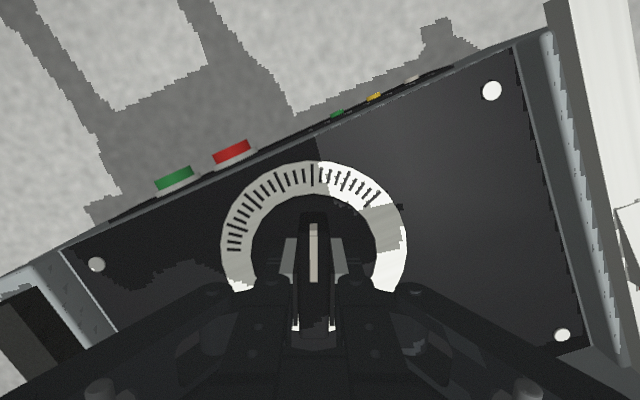

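The pointer line, at (313,252) and vertical in the picture, has turned with the jaws, so the bar is following. Continuing.

Emit:
arm_command --targets "0 0 0 0 0 1 0;0 0 0 0 0 2 0;0 0 0 0 0 3 0;0 0 0 0 0 4 0"

```text
time: 16.88
tool_pos: [0.5426, 0.1272, 0.0879]
tcp_rot: [0.521, 3.098, 0.002]
wrist_force: [-1.4, 5.1, 5.0]
width: 0.144
```

```bash
python3 sd.py
```

```text
t 16.88 F [-1.36  5.06  4.98] M [0.95  0.238 0.239] pos [0.5426 0.1272 0.0879] tx 160.92 w 0.144 q6 -1.053
```

Emit:
arm_command --targets "0 0.3 0 0 0 1 0;0 0.6 0 0 0 2 0;0 0.6 0 0 0 3 0;0 0.6 0 0 0 4 0"

```text
time: 17.22
tool_pos: [0.5427, 0.1273, 0.0878]
tcp_rot: [0.627, 3.078, 0.0]
wrist_force: [-1.8, 3.8, 6.4]
width: 0.145
```

```bash
python3 sd.py
```

```text
t 17.22 F [-1.84  3.82  6.37] M [0.787 0.255 0.392] pos [0.5427 0.1273 0.0878] tx 156.96 w 0.145 q6 -0.983
```

Resistance is climbing steeply: 0.12, then 0.24, then 0.39 N m, so about 0.26 above the drag. That is snug on the bumper and well below its 0.5 limit. I'll stop here and release.

Emit:
arm_command --targets "0 0 0 0 0 0 0.2;0 0 0 0 0 0 0.3;0 0 0 0 0 0 0.5;0 0 0 0 0 0 0.8;0 0 0 0 0 0 1;0 0 0 0 0 0 1;0 0 0 0 0 0 1"

```text
time: 17.8
tool_pos: [0.5425, 0.1271, 0.0875]
tcp_rot: [-0.626, -3.079, 0.0]
wrist_force: [0.5, -0.7, -0.1]
width: 0.98
```

```bash
python3 sd.py;python3 - <<'E'
from h import *
im,d=bot.read_camera("wrist");cv2.imwrite("pics/w12.png",im)
E
```

```text
t 17.8 F [ 0.5  -0.69 -0.09] M [ 0.013  0.024 -0.001] pos [0.5425 0.1271 0.0875] tx 157.02 w 0.98 q6 -0.984
```

View pics/w12.png

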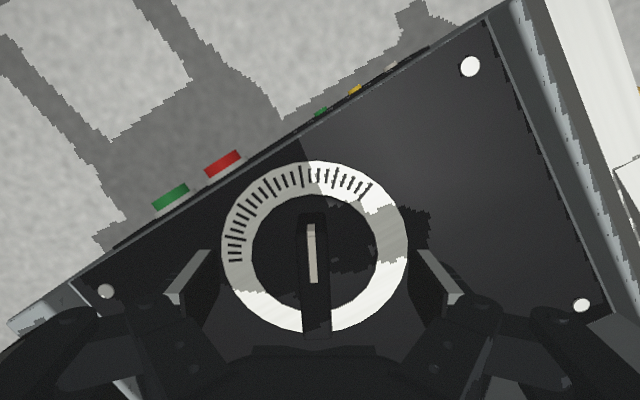

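The gripper is free. The pointer sprang back about 3–4° relative to the jaws, as expected from the bumper and finger slack. Retreating.

Emit:
arm_command --targets "0 0 -10 0 0 0 1;0 0 -30 0 0 0 1;0 0 -60 0 0 0 1;0 0 -95 0 0 0 1;0 0 -130 0 0 0 1;0 0 -165 0 0 0 1;30 0 -190 0 0 0 1;65 0 -200 0 0 0 1;85 0 -200 0 0 0 1;85 0 -200 0 0 0 1"

```text
time: 18.68
tool_pos: [0.462, 0.1618, 0.2903]
tcp_rot: [0.622, 3.077, 0.004]
wrist_force: [-0.5, -0.6, 0.5]
width: 1.001
```

```bash
python3 sd.py;python3 - <<'E'
from h import *
s=bot.read_state()
for n in("scene","top","wrist"):
    im,d=bot.read_camera(n);cv2.imwrite(f"pics/{n}13.png",im)
    if n=='scene': cv2.imwrite('pics/scene13z.png',cv2.resize(im[100:290,290:450],None,fx=3,fy=3,interpolation=cv2.INTER_CUBIC))
np.savez('pics/w13s.npz',p=s['tool_pos'],r=s['tcp_rot'])
E
```

```text
t 18.68 F [-0.46 -0.63  0.48] M [ 0.013 -0.     0.025] pos [0.462  0.1618 0.2903] tx 157.13 w 1.001 q6 -0.887
```

View pics/wrist13.png

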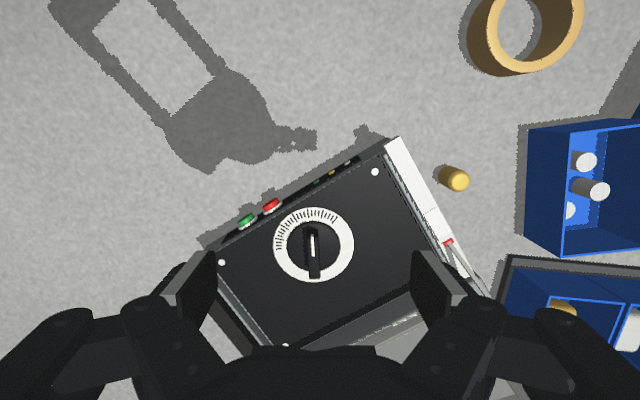

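View pics/scene13z.png

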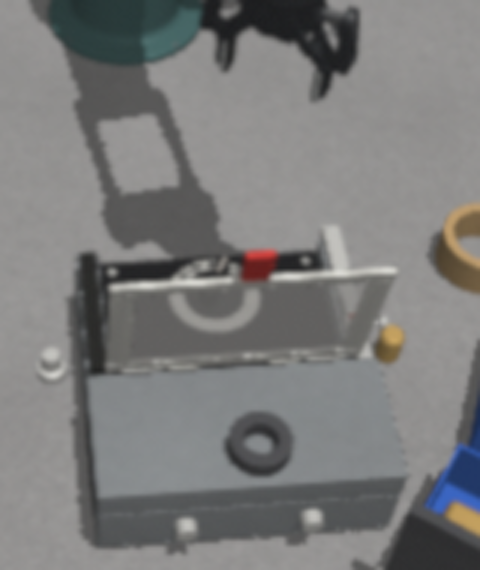

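View pics/top13.png

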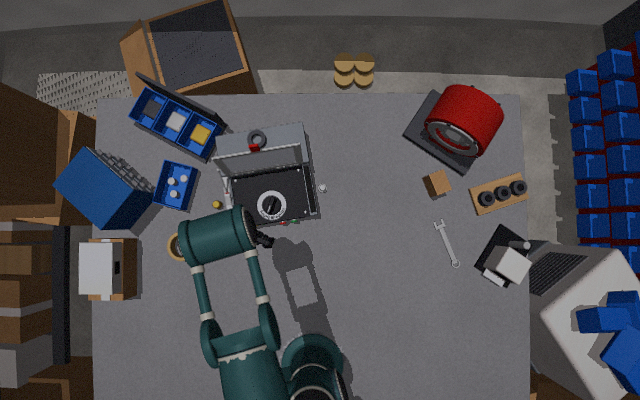

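```bash
python3 - <<'E'
from h import *
z=np.load('pics/w13s.npz');tx=157.1
for n,y0,y1,x0,x1,t in(('wrist13',215,280,300,325,157.13),('w12',215,295,300,325,157.02),('w11',215,295,300,325,164.9),('w10',205,280,305,325,222)):
    im=cv2.imread(f'pics/{n}.png');g=cv2.cvtColor(im,cv2.COLOR_BGR2GRAY)[y0:y1,x0:x1]
    m=(g>120).astype(np.uint8);k,l,s,c=cv2.connectedComponentsWithStats(m)
    for i in range(1,k):
        if s[i,3]>15 and s[i,2]<14:
            p=np.argwhere(l==i)[:,::-1].astype(np.float32)
            P=p+[x0,y0]
            B=R.from_rotvec([0,0,0]);v=cv2.fitLine(p,cv2.DIST_L2,0,.01,.01).ravel();v=v*np.sign(v[1])
            print(n,s[i].tolist(),'tilt deg (top to left +)',np.degrees(np.arctan2(v[0],v[1])).round(2))
E
```

```text
wrist13 [11, 21, 4, 21, 72] tilt deg (top to left +) 2.72
w12 [7, 15, 11, 53, 384] tilt deg (top to left +) 3.6
w11 [10, 15, 8, 52, 408] tilt deg (top to left +) 0.31
w10 [6, 10, 8, 57, 437] tilt deg (top to left +) 0.63
```

The dial ended about 5° past the last point of free drag and is resting on the bumper. The guard is propped, nothing else has moved, and the arm is clear. Handing in.

```bash
python3 -c "
from workcell import bot
print(bot.finish_job())"
```

```text
the job is handed in; nothing more can be done
None
```

I propped the guard open, turned the dial clockwise onto its end stop, and handed the job in at about 19 s. No verdict was reported.

- **Guard:** I swung it by the red tab to 1.88 rad, then eased it down. At about 1.75 rad the force at the tab rose from 0.3 to 6 N as the stay met the tooth. I backed off to about 3 N and let go. The wrist view showed the red foot flush behind the tooth, and the last scene view shows the guard still standing with the robot clear of it.
- **Dial:** The jaws turned it about 65° clockwise. The drag stayed around 0.12–0.15 N m, then rose to 0.24 and 0.39 N m. I stopped there, about 0.26 above the drag and below the 0.5 limit. On release the pointer ended about 3° back from the jaws. It rests roughly 5° past the last point of free turning, so I judge it still snug on the bumper.
- **Loose parts:** By eye, the last top and scene views show them where they were. The tape roll was partly hidden by the arm in the top view but looked in place in the wrist view.
- **Disagreements:**
    - The tab's height came out at 112–116 mm against 118 in the text.
    - Sideways forces of up to about 7.5 N built up while swinging the guard and turning the dial, from 1–2 mm of misalignment. I corrected for these along the way.

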